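# Refit the caddy's upper shelf plate

## Task

The washed upper shelf plate of the two-tier steel caddy lies on the warming rack. Pick it up by its handle, find the two slots in the caddy's uprights with its ears, and press it down gently but firmly past the spring clips until it sits flat, fully home on its ledges, then let go. Do not force it against the uprights, and leave the other things where they are.

Things in the scene. Friction and masses are not known exactly. Their poses are not given: they have to be found in the camera images.
- plate: Loose steel shelf plate, about 0.28 kg. Origin: centre of its underside, z up. Sheet 110 (x) by 162 (y) by 5 mm, with low rims (to 11 mm height) along the two y-directed edges. At the middle of each short end a flat ear, 30 mm wide in x, 5 mm thick, underside level with the sheet's, reaching to y = +-97 mm. A half turn about z gives the same part.
- handle (a point): Middle of the plate's loop handle, 47 mm above the underside: a rubber-covered bar 12 mm thick in plate x, 56 mm long in y, from 39 to 55 mm above the underside. Only two thin posts at y = +-24 mm stand below it. Grip it from above, across x.
- caddy: Two-tier steel caddy, fixed. Origin: centre of its underside, z up. Lower tier: tray 150 (x) by 212 (y) by 35 mm. On it a frame of two slotted uprights (y = 84 to 96 mm and -96 to -84). The frame is clamped by hand 5 to 17 mm off the origin, to one side along caddy x (not told which); NO measured pose includes this shift: look or feel for it. It stays put under allowed forces; y and height are exact.
- home (a point): Where the plate's origin is when home, 100 mm above the caddy's origin (plate and caddy axes parallel), but for the frame's unmeasured x shift. The ears then rest on ledges that close the slots 100 mm above the caddy's origin. Over 60 N between plate and caddy bends the caddy and fails the job.
- mouth_l (a point): Top of the upright at caddy y = +90 mm, 132 mm above the caddy's origin, but for the frame's unmeasured x shift. Slot open at the top, 32.5 mm wide in x, between two 12 mm wide flat-topped jaws (tops at 132 mm; slot edges rounded, 2.5 mm radius).
- mouth_r (a point): The same at y = -90 mm. At each slot's outer end is a spring clip: sloping lead-in from 127 mm down to a nose at 112 to 108 mm above the caddy's origin. It gives about 2.5 mm outward as the ear passes, then closes over it. Pressing past both clips takes about 7 to 18 N in all, unevenly; unpressed, they hold the plate up.
- jar: Bystander: small glass jar with screw lid, 48 mm across, 62 mm high, on the caddy's lower tier. Origin: centre of its underside.
- tin: Bystander: small bare metal spice tin, 40 mm across, 60 mm high, on the caddy's lower tier. Origin: centre of its underside.
- bowl: Bystander: blue melamine bowl, 130 mm across, 55 mm high, at the back. Origin: centre of its underside.
- shaker: Bystander: glass shaker bottle, 44 mm across, 95 mm high, at the back. Origin: centre of its underside.
- spatula: Bystander: silicone-tipped spatula, 300 mm long, lying at the left. Origin: underside, mid-length, x along it.
- opener: Bystander: chrome bottle opener, about 120 mm long, lying at the right. Origin: underside, x along it.
There are look-alikes about, which are no part of the job. Leave any pink or yellow look-alike of the plate alone.

How it is judged:
On the way, in this order (a step that is already met when the one before it is completed fails the run):
1. the plate is lifted clear of the rack (height (world z) of plate above 0.06 m), for 0.1 s.
2. both ears are in their slots, not yet home (z of plate in the frame of caddy between 0.095 and 0.126 m and x of plate in the frame of caddy between -0.022 and 0.022 m and angle between plate's own z axis and vertical below 0.1 rad and y of plate in the frame of caddy between -0.006 and 0.006 m and angle between the x axis of plate and the x axis of caddy, either way round below 0.06 rad), for 0.05 s.
At the end, for the whole second after the job is handed in: The plate sits flat in the caddy at rest, both ears home on the ledges: underside 98 to 101.8 mm above the caddy's origin, tilt under 0.02 rad, within 22 mm in x and 6 mm in y of the caddy's centre, axes parallel within 0.06 rad, released (z of plate in the frame of caddy between 0.098 and 0.1018 m and x of plate in the frame of caddy between -0.022 and 0.022 m and y of plate in the frame of caddy between -0.006 and 0.006 m and angle between plate's own z axis and vertical below 0.02 rad and angle between the x axis of plate and the x axis of caddy, either way round below 0.06 rad and linear speed of plate below 0.01 m/s); the robot touches nothing.
It fails at once if the plate is forced against the caddy with more than 60 N (contact force between plate and caddy above 60 N).
It fails at once if a bystander is moved by more than 30 mm (distance of any of jar, tin, bowl, shaker, spatula, opener from where it was at the start of the episode above 0.03 m).
It also fails if it takes over 72 s, if anything falls off the work surface, if the arm or the gripper's body presses on something with over 40 N, if the wrist force passes 120 N, or if a joint passes its speed limit or range.

## Robot

A 6-joint arm with a two-finger parallel gripper is mounted at the origin on the work surface. World frame = base frame: x ahead of the robot, y to its left, z up, the work surface at z = 0. Lengths are in m, angles in rad, forces in N, time in s.
With the tool pointing down it reaches from about 0.3 to 0.825 m from the base axis. Payload 5.4 kg.
Tool frame: the origin (TCP) lies midway between the tips of the shut fingers; the grasp point (between the pads) lies 19 mm behind it (r.hold_point_z is the distance from the TCP to the grasp point, in m); z points along the fingers, x is the direction in which the jaws open and shut, and the axes are right-handed (so a half turn about z gives the same grasp; the last joint's range is limited). The gripper opens to 92 mm and grips with 3 to 60 N. Pads are 20 mm wide; open, the fingers measure 128 mm over their backs; the gripper's body (75 mm by 189 mm) begins 69 mm behind the grasp point.
Start: joints at [1.085, 0.158, 1.597, -0, 1.386, -0.21], TCP at [0.157, 0.553, 0.215] pointing down, gripper open.
Joint ranges: [-2.91, 2.91], [-0.94, 2.29], [0.18, 2.7], [-1.29, 4.43], [0.17, 2.64], [-3, 3]. Speed limits (rad/s): [2.57, 2.57, 3.14, 3.14, 3.14, 3.14].

## Interface

Orientations are given as a unit quaternion [w, x, y, z].
In Python, from rig import monitor, grab_frame, camera_params, r gives the robot as it stands.
- The arm moves only by the tool send_rows, never from a script. Its argument "series" is a list of rows, each a list of 7 numbers: the turn, a rotation vector about the tool's x, y, z in rad, then the shift along the tool's x, y, z in mm, then the opening, from 0 (shut) to 1 (fully open). In form: [[rx, ry, rz, x, y, z, hand], ...]. A call has 1 to 5 rows; each row shifts and turns the pose as measured when the row begins, along the tool's axes as they then stand; what a row does not reach is not made up. A row lasts 1/10 s, in which the tool goes at most 50 mm and 8.59 degrees, less where a joint would pass 70% of its speed; a pose out of reach is approached as far as the arm can. A call with a gripper value outside its range is refused whole. The fingers move at their own pace and stop on an object; "newtons" is the grip in N (left out, the last holds). Time passes only in rows, so rows that do not move let the fingers close. It gives the time, the measured TCP pose, the force and the opening at its end, in the units of the state.
- monitor.read_state(): the state, without advancing time (a new reading comes with each control period).
- grab_frame(name): name is "scene" or "top"; returns (picture, depth): 400x640x3 uint8, red, green, blue; 400x640 float32, m along the optical axis (not along the pixel's ray), 0 where there is no reading.
- camera_params(name): a dict with "fovy" (degrees; the focal length in pixels is half the picture's height over the tangent of half this angle, whatever the lens; pixels are square), "cx", "cy" (the principal point, pixels), "R" (3x3) and "t" (3): a world point X has camera coordinates R X + t. Camera axes: x right, y down, z forward; pixel columns grow to the right and rows downward; lengths in m; the calibration is good to about 2 mm. A picture is of the moment at which its call begins. camera_params takes no time and is no camera call.
- r.sign_off(): hands the job in, once; it reports no verdict.
The state is a dict: "t": time; "qpos": joint angles; "qd": joint speeds; "joint_efforts": joint torques, N m; "tool_pos": TCP position; "tcp_rot": TCP orientation; "ft_force": force on the tool from outside, world axes, zero at the start; "wrist_torque": the same for the moment, N m; "width": finger opening in m.
Only numpy, scipy, OpenCV 4.12 (cv2) and the standard library are available. Lean on these libraries where they do the work, as an engineer would, in place of code of your own. Each camera call takes 0.05 s, during which the arm holds its last target.

## Working session

There is one attempt and no reset: what is moved stays moved. The work goes in short steps, Python scripts to look and compute and a tool call to move; the robot and the scene stay as the last step left them, time stands still between calls to the robot, and variables do not carry over. Pictures are saved under pics/ and viewed, and the job is handed in when it is done.

Besides the shell and the picture viewer there is one more tool, called after "Call:" by a JSON object that holds its "name" and its "arguments", one argument or row to a line. send_rows: Moves the arm, as the interface text tells. Its arguments: {"type":"object","properties":{"series":{"type":"array","items":{"type":"array","items":{"type":"number"}}},"newtons":{"type":"number"}},"required":["series"]}

```bash
ls; mkdir -p pics; python3 - <<'E'
from rig import monitor, grab_frame, camera_params, r
import cv2,numpy as np
for n in("scene","top"):
    p,d=grab_frame(n); cv2.imwrite(f"pics/{n}0.png",p[:,:,::-1]); np.save(f"pics/{n}0.npy",d)
    c=camera_params(n); print(n,c, (d==0).mean())
print(monitor.read_state(), r.hold_point_z)
E
```

```text
pics
scene {'fovy': 56.54805281927673, 'cx': 323.0694302852803, 'cy': 199.16040054888705, 'R': array([[-0.03900598,  0.99923628,  0.00232242],
       [ 0.6442598 ,  0.02692565, -0.76433259],
       [-0.76381139, -0.0283173 , -0.64481803]]), 't': array([ 0.09226504, -0.23043236,  1.54578336])} 0.00392578125
top {'fovy': 46.372151390864175, 'cx': 322.79362814769047, 'cy': 194.36405273218347, 'R': array([[ 0.02240305, -0.99963144, -0.0153328 ],
       [-0.99370022, -0.02058036, -0.11016501],
       [ 0.10980885,  0.01770424, -0.99379504]]), 't': array([-0.0690547 ,  0.50051137,  1.86343102])} 0.00416796875
{'t': 0.1, 'qpos': array([ 1.08489677e+00,  1.58990501e-01,  1.59813370e+00,  3.59304029e-05,
        1.38624223e+00, -2.10112644e-01]), 'qd': array([ 1.39898318e-03, -3.71260745e-03, -3.95314604e-03, -9.89231712e-05,
        7.58447844e-04,  1.27760303e-03]), 'joint_efforts': array([-1.79492386e-04, -3.86505926e+01, -3.22959208e+01,  7.02444487e-02,
        3.39785032e-02, -6.19663706e-05]), 'tool_pos': array([0.15630873, 0.5527323 , 0.21370117]), 'tcp_rot': array([ 3.59672193e-04,  7.97593120e-01,  6.03195182e-01, -8.10876006e-04]), 'ft_force': array([ 0.27989612, -0.20613765, -0.3477647 ]), 'wrist_torque': array([ 0.05659428, -0.04522459, -0.00050405]), 'width': 0.09232389731844537} 0.0187
```

View pics/scene0.png

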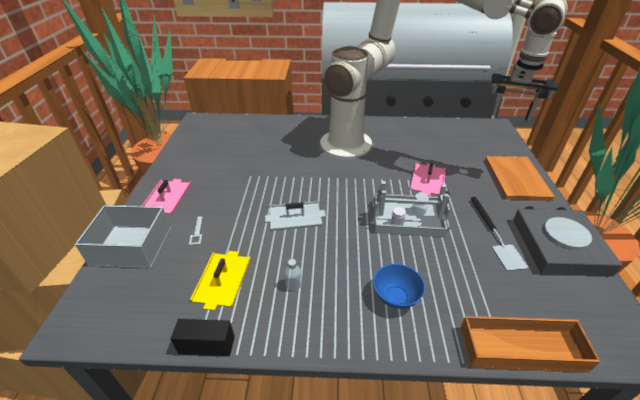

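View pics/top0.png

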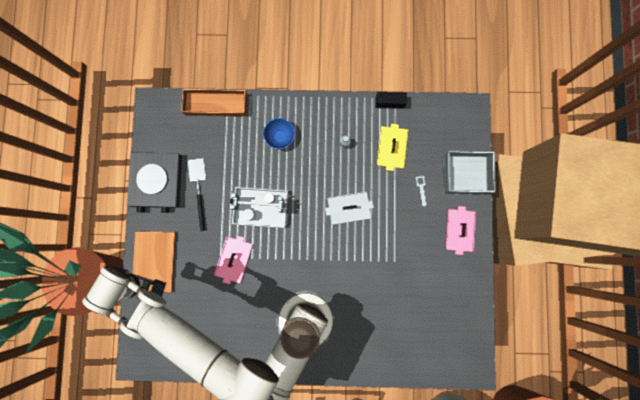

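Candidates, in top-image pixels: the grey steel plate at (349,207), a pink look-alike at (461,230), a pink one at (234,258) and a yellow one at (392,147). I choose the grey one on the rack. The caddy is at (260,206). Next I check it in close crops.

```bash
cat > h.py <<'E'
import numpy as np,cv2
from rig import camera_params
def cam(n):
    c=camera_params(n); f=200/np.tan(np.radians(c['fovy'])/2); return c,f
def cloud(n,d):
    c,f=cam(n); v,u=np.mgrid[0:400,0:640]
    P=np.stack([(u-c['cx'])/f*d,(v-c['cy'])/f*d,d],-1)
    W=(P-c['t'])@c['R']; W[d==0]=np.nan
    return W
def ray(n,u,v,z):
    c,f=cam(n); dr=c['R'].T@np.array([(u-c['cx'])/f,(v-c['cy'])/f,1]); o=-c['R'].T@c['t']
    return o+dr*(z-o[2])/dr[2]
def proj(n,X):
    c,f=cam(n); p=c['R']@np.asarray(X)+c['t']; return np.array([p[0]/p[2]*f+c['cx'],p[1]/p[2]*f+c['cy']])
E
python3 - <<'E'
from h import *
t=cv2.imread('pics/top0.png'); s=cv2.imread('pics/scene0.png')
a=cv2.resize(t[175:240,222:382],(800,325),interpolation=2); cv2.imwrite('pics/ct0.png',a)
b=cv2.resize(s[170:245,255:465],(798,285),interpolation=2); cv2.imwrite('pics/cs0.png',b)
for n,(u,v) in {'top':(349,207)}.items():
    d=np.load(f'pics/{n}0.npy'); W=cloud(n,d)
    for q in [(349,207),(349,200),(340,212),(360,215),(260,206),(320,180),(310,230)]: print(q,W[q[1],q[0]].round(4))
W=cloud('scene',np.load('pics/scene0.npy'))
for q in [(294,207),(294,219),(275,215),(408,224),(340,230)]: print(q,W[q[1],q[0]].round(4))
E
```

```text
(349, 207) [ 0.4516 -0.1645  0.0411]
(349, 200) [ 0.4833 -0.1655  0.0056]
(340, 212) [ 0.4333 -0.1296  0.0076]
(360, 215) [ 0.4229 -0.2112  0.0054]
(260, 206) [0.4508 0.1976 0.0082]
(320, 180) [ 0.5629 -0.0451  0.0089]
(310, 230) [ 0.3576 -0.0091  0.0047]
(294, 207) [ 0.4595 -0.1659  0.0477]
(294, 219) [ 0.4715 -0.1667  0.0073]
(275, 215) [ 0.455  -0.2299  0.0071]
(408, 224) [0.4781 0.194  0.006 ]
(340, 230) [ 0.509  -0.0198  0.0014]
```

View pics/ct0.png

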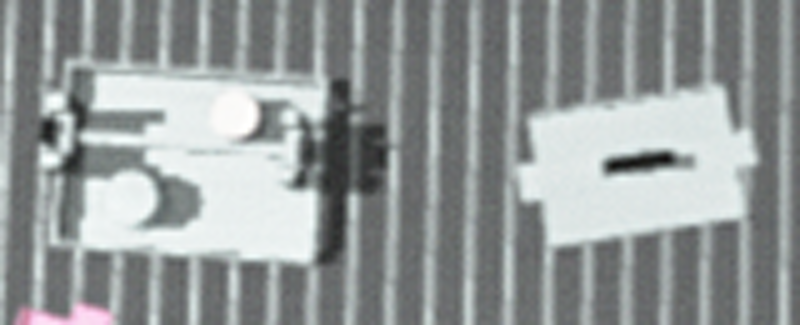

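View pics/cs0.png

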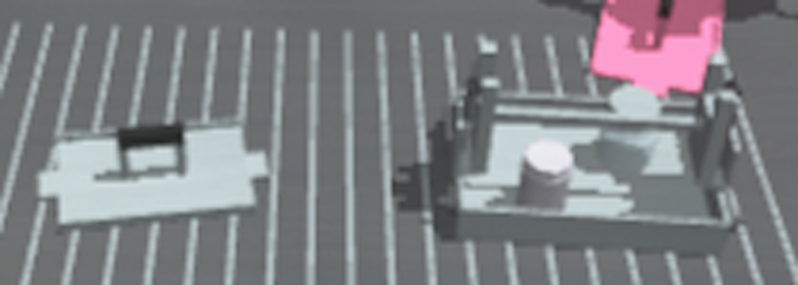

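The crops show the plain grey plate with its black handle at top (349,207). The caddy's slotted uprights are at about (233,201) and (282,201), with the jar and tin on its lower tier. Now I measure both.

```bash
python3 - <<'E'
from h import *
t=cv2.imread('pics/top0.png'); d=np.load('pics/top0.npy'); W=cloud('top',d)
# plate by brightness minus rack bars: opening
g=t.min(2); m=np.zeros((400,640),np.uint8); m[185:232,322:378]=(g[185:232,322:378]>170)
m=cv2.morphologyEx(m,cv2.MORPH_CLOSE,np.ones((5,9)));m=cv2.morphologyEx(m,cv2.MORPH_OPEN,np.ones((5,5)))
n,l,st,ce=cv2.connectedComponentsWithStats(m); k=1+st[1:,4].argmax(); v,u=np.where(l==k)
P=np.array([ray('top',a,b,0.010)[:2] for a,b in zip(u,v)]).astype(np.float32)
print('plate rect',cv2.minAreaRect(P),P.mean(0),len(P))
c,e=P.mean(0),np.linalg.eigh(np.cov(P.T)); print('long axis',e[1][:,1],np.degrees(np.arctan2(e[1][1,1],e[1][0,1])))
# handle dark in plate
hm=np.zeros_like(m); hm[203:213,336:364]=t[203:213,336:364].max(2)<70
for n,box in(('top',(203,213,336,364)),('scene',(200,213,280,308))):
    im=cv2.imread(f'pics/{n}0.png'); a,b,c_,d_=box
    v,u=np.where(im[a:b,c_:d_].max(2)<75); u=u+c_; v=v+a
    P=np.array([ray(n,x,y,0.056 if n=='top' else 0.052)[:2] for x,y in zip(u,v)]).astype(np.float32)
    print('handle',n,P.mean(0),cv2.minAreaRect(P),len(P),u.mean(),v.mean())
# uprights: tall points
for n in('top','scene'):
    W=cloud(n,np.load(f'pics/{n}0.npy'))
    ok=(W[...,0]>.33)&(W[...,0]<.58)&(W[...,1]>.05)&(W[...,1]<.34)
    for lo,hi in((.115,.15),(.03,.045)):
        q=ok&(W[...,2]>lo)&(W[...,2]<hi); vv,uu=np.where(q)
        print(n,lo,q.sum())
        Q=W[q]
        if lo>.1:
            for s in(Q[Q[:,1]<.195],Q[Q[:,1]>.195]):
                print(s.round(4).tolist() if len(s)<45 else (len(s),s.min(0),s.max(0),s.mean(0)))
        else: print(cv2.minAreaRect(Q[:,:2].astype(np.float32)))
E
```

```text
plate rect ((0.45008379220962524, -0.14636804163455963), (0.1593054085969925, 0.22850216925144196), 22.350906372070312) [ 0.4478052  -0.15435238] 1570
long axis [-0.54022361  0.84152151] 122.69886249210212
handle top [ 0.45041633 -0.16593742] ((0.45041701197624207, -0.165938600897789), (0.007197071798145771, 0.0444045215845108), 10.700715065002441) 24 349.5 207.0
handle scene [ 0.45586753 -0.16519138] ((0.4557872712612152, -0.16578231751918793), (0.02279188670217991, 0.05090722441673279), 9.057661056518555) 81 294.28395061728395 205.23456790123456
top 0.115 82
[[0.4767, 0.1112, 0.1306], [0.4771, 0.1077, 0.1275], [0.4778, 0.1044, 0.1223], [0.4762, 0.0989, 0.138], [0.4734, 0.1116, 0.1256], [0.472, 0.1062, 0.1401], [0.4734, 0.1037, 0.1275], [0.4735, 0.0999, 0.1271], [0.468, 0.1097, 0.1413], [0.4688, 0.1067, 0.134], [0.4695, 0.1036, 0.128], [0.4702, 0.1004, 0.1219], [0.4664, 0.1044, 0.1195], [0.4664, 0.1004, 0.1203], [0.4585, 0.096, 0.1233], [0.4584, 0.092, 0.1251], [0.4549, 0.0962, 0.1206], [0.4547, 0.092, 0.1233], [0.4514, 0.1004, 0.1156], [0.4511, 0.0961, 0.1204], [0.4505, 0.0914, 0.1
[... 369 characters left out ...]
.4227, 0.101, 0.1376]]
(46, array([0.43084056, 0.27836281, 0.11538762]), array([0.48629402, 0.30078819, 0.13888595]), array([0.45824276, 0.28863331, 0.12641423]))
top 0.03 209
((0.4443879723548889, 0.19366240501403809), (0.22662337124347687, 0.15059074759483337), 87.36972045898438)
scene 0.115 171
(80, array([0.42422563, 0.09211936, 0.11526284]), array([0.4829561 , 0.11300758, 0.13667787]), array([0.45735605, 0.1038325 , 0.12662251]))
(91, array([0.43265488, 0.27873993, 0.11509453]), array([0.49332798, 0.30088235, 0.13681712]), array([0.46491526, 0.28742566, 0.12644119]))
scene 0.03 487
((0.44842711091041565, 0.19607502222061157), (0.22643253207206726, 0.1558099240064621), 87.88322448730469)
```

```bash
python3 - <<'E'
from h import *
from rig import grab_frame
for n in('top','scene'):
    ps=[];ds=[]
    for i in range(6):
        p,d=grab_frame(n); ps.append(p.astype(float)); d=d.copy(); d[d==0]=np.nan; ds.append(d)
    D=np.nanmedian(ds,0); D=np.nan_to_num(D); np.save(f'pics/{n}1.npy',D)
    I=np.mean(ps,0).astype(np.uint8)[:,:,::-1]; cv2.imwrite(f'pics/{n}1.png',I)
    print(n,np.nanmean(np.nanstd(ds,0)),np.std(ps,0).mean())
    W=cloud(n,D)
    ok=(W[...,0]>.33)&(W[...,0]<.58)&(W[...,1]>.05)&(W[...,1]<.34)
    q=ok&(W[...,2]>.124)&(W[...,2]<.14); Q=W[q]
    for s in(Q[Q[:,1]<.195],Q[Q[:,1]>.195]): print(len(s),s.min(0).round(4),s.max(0).round(4),s.mean(0).round(4), np.sort(s[:,0]).round(3).tolist())
    a,b,c,e=(185,230,225,295) if n=='top' else (175,240,365,455)
    cv2.imwrite(f'pics/{n}1c.png',cv2.resize(I[a:b,c:e],None,fx=8.8,fy=8.8,interpolation=cv2.INTER_NEAREST))
E
```

```text
top 0.0058837873 2.3039187434435497
32 [0.423  0.0917 0.124 ] [0.477  0.1134 0.1349] [0.4499 0.1038 0.1304] [0.423, 0.423, 0.423, 0.423, 0.427, 0.427, 0.427, 0.427, 0.43, 0.431, 0.431, 0.431, 0.435, 0.443, 0.447, 0.45, 0.454, 0.454, 0.458, 0.458, 0.469, 0.469, 0.469, 0.47, 0.473, 0.473, 0.473, 0.473, 0.476, 0.477, 0.477, 0.477]
31 [0.4305 0.2796 0.1243] [0.4845 0.3003 0.135 ] [0.4558 0.2893 0.1302] [0.431, 0.431, 0.431, 0.434, 0.434, 0.435, 0.435, 0.438, 0.438, 0.439, 0.442, 0.442, 0.443, 0.45, 0.454, 0.454, 0.458, 0.458, 0.462, 0.462, 0.465, 0.469, 0.477, 0.477, 0.477, 0.48, 0.481, 0.481, 0.484, 0.484, 0.485]
scene 0.003212939 0.3986761692829974
54 [0.4246 0.0923 0.1243] [0.483  0.1127 0.1344] [0.4577 0.104  0.1302] [0.425, 0.425, 0.425, 0.427, 0.43, 0.431, 0.431, 0.431, 0.434, 0.436, 0.436, 0.436, 0.436, 0.437, 0.437, 0.437, 0.437, 0.438, 0.438, 0.438, 0.444, 0.447, 0.45, 0.451, 0.452, 0.456, 0.458, 0.461, 0.463, 0.463, 0.473, 0.473, 0.473, 0.474, 0.475, 0.475, 0.478, 0.479, 0.479, 0.479, 0.481, 0.481, 0.481, 0.481, 0.482, 0.482, 0.482, 0.482, 0.482, 0.482, 0.482, 0.482, 0.483, 0.483]
59 [0.4335 0.279  0.1242] [0.4913 0.3011 0.1348] [0.4652 0.2876 0.1303] [0.434, 0.434, 0.436, 0.438, 0.438, 0.438, 0.439, 0.442, 0.442, 0.443, 0.443, 0.444, 0.444, 0.445, 0.445, 0.445, 0.445, 0.445, 0.445, 0.446, 0.446, 0.447, 0.447, 0.454, 0.455, 0.459, 0.459, 0.462, 0.465, 0.465, 0.467, 0.469, 0.472, 0.472, 0.48, 0.481, 0.481, 0.482, 0.482, 0.483, 0.484, 0.485, 0.485, 0.486, 0.486, 0.487, 0.489, 0.489, 0.49, 0.49, 0.49, 0.49, 0.49, 0.49, 0.49, 0.491, 0.491, 0.491, 0.491]
```

View pics/top1c.png

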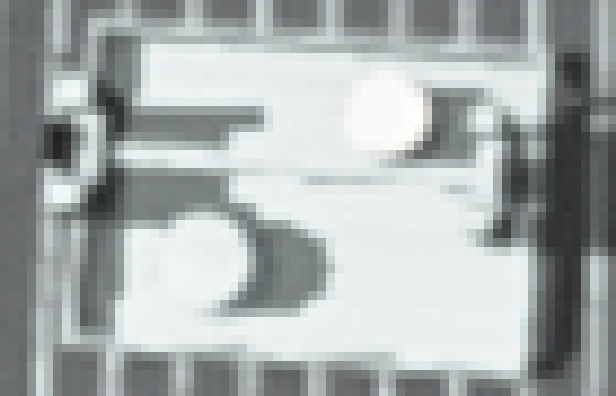

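View pics/scene1c.png

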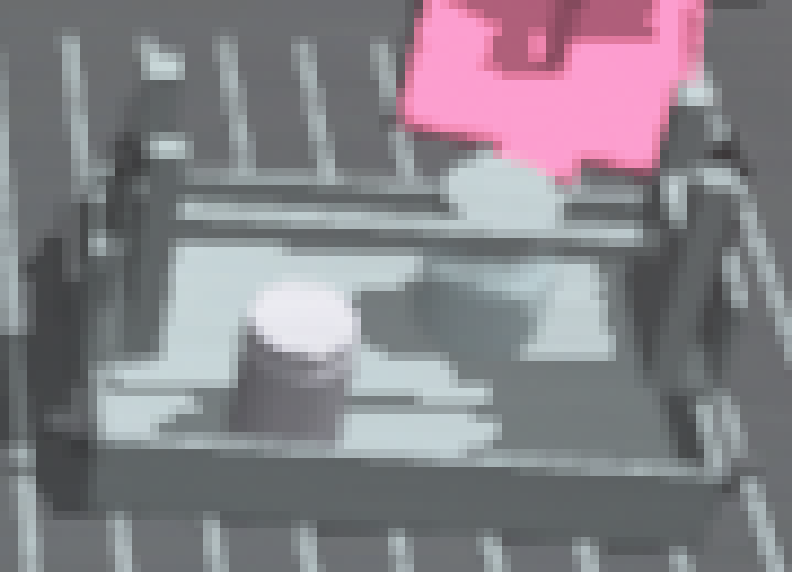

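```bash
python3 - <<'E'
from h import *
I=cv2.imread('pics/top1.png')
S=8
def rect(n,box,th,z,ker):
    I=cv2.imread(f'pics/{n}1.png'); a,b,c,e=box
    g=cv2.resize(I[a:b,c:e].min(2),None,fx=S,fy=S,interpolation=cv2.INTER_CUBIC)
    m=(g>th).astype(np.uint8); m=cv2.morphologyEx(m,cv2.MORPH_CLOSE,np.ones((ker,2*ker+1)))
    m=cv2.morphologyEx(m,cv2.MORPH_OPEN,cv2.getStructuringElement(2,(11*S,11*S)))
    k,l,st,_=cv2.connectedComponentsWithStats(m); k=1+st[1:,4].argmax()
    cs,_=cv2.findContours((l==k).astype(np.uint8),0,2); cc=max(cs,key=cv2.contourArea)[:,0]
    P=np.array([ray(n,(x+.5)/S-.5+c,(y+.5)/S-.5+a,z)[:2] for x,y in cc]).astype(np.float32)
    print(n,th,cv2.minAreaRect(P)); cv2.imwrite(f'pics/m_{n}{th}.png',m*255)
for th in(150,170,190): rect('top',(183,232,318,380),th,.008,33)
E
```

```text
top 150 ((0.45508524775505066, -0.17423130571842194), (0.19992844760417938, 0.23301278054714203), 1.1639388799667358)
top 170 ((0.45488440990448, -0.16021719574928284), (0.19976505637168884, 0.20316316187381744), 1.256480097770691)
top 190 ((0.45147019624710083, -0.16604086756706238), (0.11245166510343552, 0.1764400452375412), 13.370347023010254)
```

View pics/m_top170.png

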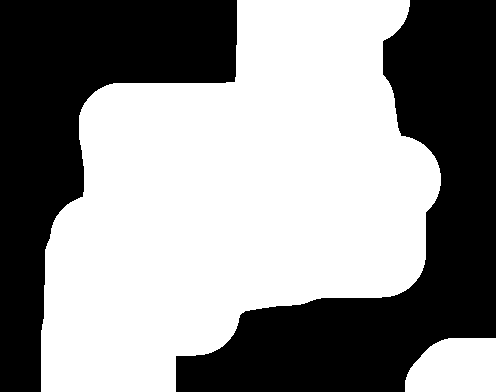

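Closing with that kernel merges the plate with the rack bars, so I'll drop it and only fill the handle.

```bash
python3 - <<'E'
from h import *
S=8
for n,box,o in(('top',(183,232,318,380),7),('scene',(195,235,260,330),6)):
  I=cv2.imread(f'pics/{n}1.png'); a,b,c,e=box
  g=cv2.resize(I[a:b,c:e].min(2),None,fx=S,fy=S,interpolation=cv2.INTER_CUBIC)
  for th in(190,200,210):
    m=(g>th).astype(np.uint8)
    m=cv2.morphologyEx(m,cv2.MORPH_OPEN,cv2.getStructuringElement(2,(3*S,3*S)))
    k,l,st,_=cv2.connectedComponentsWithStats(m); k=1+st[1:,4].argmax(); m=(l==k).astype(np.uint8)
    cs,_=cv2.findContours(m,0,2); f=np.zeros_like(m); cv2.drawContours(f,cs,-1,1,-1)
    f=cv2.morphologyEx(f,cv2.MORPH_OPEN,cv2.getStructuringElement(2,(12*S,12*S))) if n=='top' else f
    cs,_=cv2.findContours(f,0,2); cc=max(cs,key=cv2.contourArea)[:,0]
    P=np.array([ray(n,(x+.5)/S-.5+c,(y+.5)/S-.5+a,.008)[:2] for x,y in cc]).astype(np.float32)
    print(n,th,cv2.minAreaRect(P)); cv2.imwrite(f'pics/m2_{n}{th}.png',f*255)
    # long straight edges
    r=cv2.minAreaRect(P); 
  # handle axis
for n,(a,b,c,e),z in(('top',(200,215,333,366),.055),('scene',(198,215,278,310),.052)):
  I=cv2.imread(f'pics/{n}1.png'); g=cv2.resize(I[a:b,c:e].max(2),None,fx=S,fy=S,interpolation=cv2.INTER_CUBIC)
  for th in(90,120):
    m=(g<th).astype(np.uint8);k,l,st,_=cv2.connectedComponentsWithStats(m); k=1+st[1:,4].argmax(); v,u=np.where(l==k)
    P=np.array([ray(n,(x+.5)/S-.5+c,(y+.5)/S-.5+a,z)[:2] for x,y in zip(u,v)]).astype(np.float32)
    w,V=np.linalg.eigh(np.cov(P.T)); q=V[:,1]*np.sign(V[1,1]); print('handle',n,th,P.mean(0),cv2.minAreaRect(P)[1:],'yaw',np.degrees(np.arctan2(-q[0],q[1])))
E
```

```text
top 190 ((0.4508645236492157, -0.16530892252922058), (0.10757572948932648, 0.17182748019695282), 9.31674575805664)
top 200 ((0.4510987102985382, -0.16504555940628052), (0.10597553104162216, 0.1692717969417572), 10.060770034790039)
top 210 ((0.45087382197380066, -0.16512373089790344), (0.10422729700803757, 0.16601458191871643), 10.036164283752441)
scene 190 ((0.4540715217590332, -0.16501456499099731), (0.09602055698633194, 0.18734310567378998), 9.79649829864502)
scene 200 ((0.46752309799194336, -0.2252557873725891), (0.017644645646214485, 0.013965440914034843), 7.5200724601745605)Traceback (most recent call last):
  File "<stdin>", line 9, in <module>
ValueError: attempt to get argmax of an empty sequence
```

View pics/m2_top200.png

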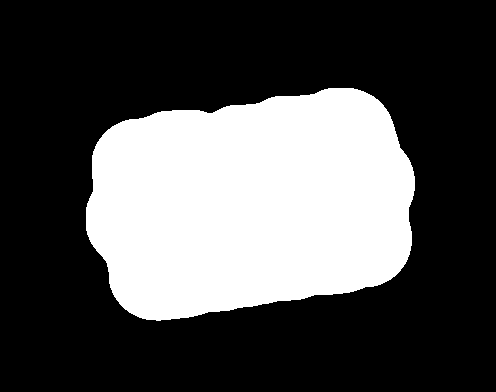

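Plate: centre (0.452, -0.165), yaw about +9.7°, size matches. Caddy: yaw about -2.6°, frame centre near (0.456, 0.197), shifted about +10 mm in x. Now a helper that converts a target into tool-axis rows.

```bash
cat > go.py <<'E'
import sys,numpy as np
from scipy.spatial.transform import Rotation as Ro
from rig import monitor
def plan(x,y,z,yaw,n=99,step=48,verbose=True):
    s=monitor.read_state(); p=s['tool_pos']*1000; q=s['tcp_rot']; R=Ro.from_quat([q[1],q[2],q[3],q[0]])
    c,si=np.cos(np.radians(yaw)),np.sin(np.radians(yaw))
    best=None
    for sg in(1,-1):
        T=Ro.from_matrix(np.array([[sg*c,sg*si,0],[sg*si,-sg*c,0],[0,0,-1.]]).T)
        e=(R.inv()*T).as_rotvec()
        if best is None or np.linalg.norm(e)<np.linalg.norm(best[0]): best=(e,T)
    e,T=best; t=np.array([x,y,z])*1000; D=t-p
    k=max(int(np.ceil(np.linalg.norm(D)/step)),int(np.ceil(np.linalg.norm(e)/.14)),1)
    print('t',round(s['t'],2),'p',p.round(1),'yaw',np.degrees(np.arctan2(*R.as_matrix()[[1,0],0])).round(2),'tilt',R.as_matrix()[:,2].round(4),'F',s['ft_force'].round(1),'M',s['wrist_torque'].round(2),'w',round(s['width'],4),'rows needed',k)
    for i in range(min(k,5)):
        print([round(v,4) for v in e/k]+[round(v,1) for v in R.inv().apply(D/k)]); R=R*Ro.from_rotvec(e/k)
if __name__=='__main__': plan(*map(float,sys.argv[1:5]), **({'step':float(sys.argv[5])} if len(sys.argv)>5 else {}))
E
python3 go.py .452 -.165 .20 9.7
```

```text
t 0.7 p [156.6 553.3 214.6] yaw 74.2 tilt [ 0.  0. -1.] F [ 0.7 -0.3  0.6] M [ 0.05  0.02 -0.09] w 0.0922 rows needed 17
[np.float64(-0.0), np.float64(-0.0), np.float64(0.0662), np.float64(-35.9), np.float64(28.2), np.float64(0.9)]
[np.float64(-0.0), np.float64(-0.0), np.float64(0.0662), np.float64(-34.0), np.float64(30.5), np.float64(0.9)]
[np.float64(-0.0), np.float64(-0.0), np.float64(0.0662), np.float64(-31.9), np.float64(32.7), np.float64(0.9)]
[np.float64(-0.0), np.float64(-0.0), np.float64(0.0662), np.float64(-29.6), np.float64(34.8), np.float64(0.9)]
[np.float64(-0.0), np.float64(-0.0), np.float64(0.0662), np.float64(-27.3), np.float64(36.6), np.float64(0.9)]
```

Call:
{"name": "send_rows", "arguments": {
  "series": [
    [0,0,0.066,-36,28,0,1],
    [0,0,0.066,-34,30.5,0,1],
    [0,0,0.066,-32,33,0,1],
    [0,0,0.066,-30,35,0,1],
    [0,0,0.066,-27,37,0,1]
  ]
}}

```text
t: 1.2
tool_pos: [0.244, 0.3382, 0.2133]
tcp_rot: [-0.0, 0.887, 0.463, 0.0]
ft_force: [1.0, -0.1, 0.5]
width: 0.092
```

```bash
sed -i 's/\[round(v,4) for v in e\/k\]+\[round(v,1) for v/[float(round(v,4)) for v in e\/k]+[float(round(v,1)) for v/' go.py; python3 go.py .452 -.165 .20 9.7
```

```text
t 1.2 p [244.  338.2 213.3] yaw 55.1 tilt [ 3.e-04  4.e-04 -1.e+00] F [ 1.  -0.1  0.5] M [ 0.02 -0.07 -0.  ] w 0.092 rows needed 12
[-0.0, -0.0, 0.066, -24.5, 38.2, 1.1]
[-0.0, -0.0, 0.066, -21.9, 39.7, 1.1]
[-0.0, -0.0, 0.066, -19.2, 41.1, 1.1]
[-0.0, -0.0, 0.066, -16.5, 42.3, 1.1]
[-0.0, -0.0, 0.066, -13.7, 43.3, 1.1]
```

Call:
{"name": "send_rows", "arguments": {
  "series": [
    [0,0,0.066,-24,38,0,1],
    [0,0,0.066,-22,40,0,1],
    [0,0,0.066,-19,41,0,1],
    [0,0,0.066,-16,42,0,1],
    [0,0,0.066,-14,43,0,1]
  ]
}}

```text
t: 1.7
tool_pos: [0.3317, 0.1212, 0.2145]
tcp_rot: [0.0, 0.952, 0.305, 0.004]
ft_force: [1.1, 0.0, 0.4]
width: 0.0921
```

```bash
 python3 go.py .452 -.165 .18 9.7
```

```text
t 1.7 p [331.7 121.2 214.5] yaw 35.57 tilt [ 0.0069  0.0017 -1.    ] F [1.1 0.  0.4] M [-0.07 -0.06  0.05] w 0.0921 rows needed 7
[0.0002, -0.001, 0.0645, -9.8, 43.2, 5.0]
[0.0002, -0.001, 0.0645, -7.0, 43.8, 5.0]
[0.0002, -0.001, 0.0645, -4.2, 44.1, 5.0]
[0.0002, -0.001, 0.0645, -1.3, 44.3, 5.0]
[0.0002, -0.001, 0.0645, 1.6, 44.3, 5.0]
```

Call:
{"name": "send_rows", "arguments": {
  "series": [
    [0,0,0.065,-10,43,5,1],
    [0,0,0.065,-7,44,5,1],
    [0,0,0.065,-4,44,5,1],
    [0,0,0.065,-1,44,5,1],
    [0,0,0.065,2,44,5,1]
  ]
}}

```text
t: 2.2
tool_pos: [0.4197, -0.0932, 0.1923]
tcp_rot: [0.001, 0.99, 0.139, 0.008]
ft_force: [0.6, 0.3, 0.5]
width: 0.0917
```

```bash
 python3 go.py .452 -.165 .12 9.7
```

```text
t 2.2 p [419.7 -93.2 192.3] yaw 15.97 tilt [ 0.0167 -0.     -0.9999] F [0.6 0.3 0.5] M [-0.07  0.06 -0.02] w 0.0917 rows needed 3
[0.0012, -0.0054, 0.0365, 3.4, 25.8, 24.3]
[0.0012, -0.0054, 0.0365, 4.4, 25.7, 24.2]
[0.0012, -0.0054, 0.0365, 5.5, 25.6, 24.2]
```

Call:
{"name": "send_rows", "arguments": {
  "series": [
    [0.001,-0.005,0.037,3.4,26,20,1],
    [0.001,-0.005,0.037,4.4,26,20,1],
    [0.001,-0.005,0.036,5.5,25,20,1],
    [0,0,0,0,0,0,1]
  ]
}}

```text
t: 2.6
tool_pos: [0.4542, -0.1743, 0.1315]
tcp_rot: [0.002, 0.997, 0.077, 0.002]
ft_force: [0.3, 0.8, 0.1]
width: 0.0918
```

```bash
 python3 go.py .452 -.165 .030 9.7 30; python3 - <<'E'
from h import *
from rig import grab_frame
for n,(a,b,c,e) in (('scene',(140,245,235,355)),('top',(165,250,300,400))):
    p,d=grab_frame(n); cv2.imwrite(f'pics/pre_{n}.png',cv2.resize(p[a:b,c:e,::-1],None,fx=5,fy=5,interpolation=2))
E
```

```text
t 2.6 p [ 454.2 -174.3  131.5] yaw 8.88 tilt [ 0.004  -0.0029 -1.    ] F [0.3 0.8 0.1] M [-0.06  0.13 -0.01] w 0.0918 rows needed 4
[0.0009, -0.0009, -0.0036, -0.3, -2.5, 25.4]
[0.0009, -0.0009, -0.0036, -0.2, -2.4, 25.4]
[0.0009, -0.0009, -0.0036, -0.2, -2.4, 25.4]
[0.0009, -0.0009, -0.0036, -0.2, -2.4, 25.4]
```

View pics/pre_scene.png

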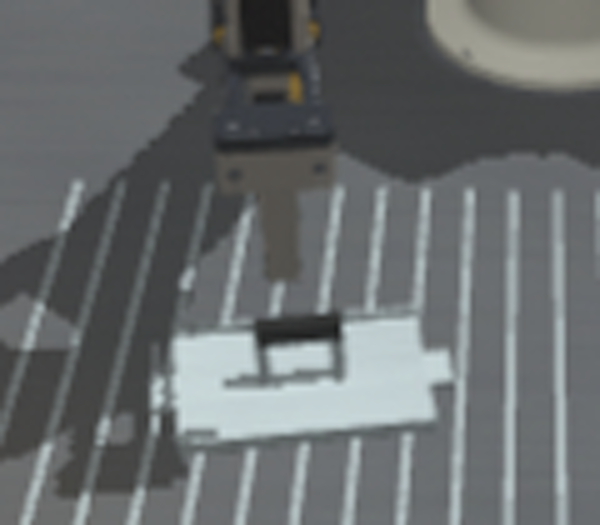

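View pics/pre_top.png

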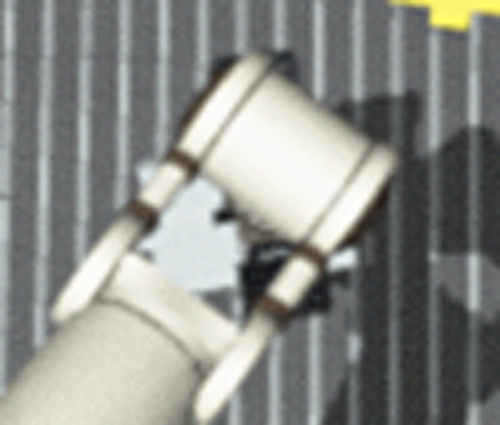

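The scene crop shows the fingers at crop x=280 and the handle at x=300, about 9 mm to the side. That matches the planned correction. The top view is blocked by the arm. Descending.

Call:
{"name": "send_rows", "arguments": {
  "series": [
    [0.001,-0.001,-0.004,-0.3,-2.5,20,1],
    [0.001,-0.001,-0.004,-0.2,-2.4,20,1],
    [0.001,-0.001,-0.003,-0.2,-2.4,20,1],
    [0.001,-0.001,-0.003,-0.2,-2.4,20,1],
    [0,0,0,0,0,0,1]
  ]
}}

```text
t: 3.2
tool_pos: [0.4559, -0.1609, 0.059]
tcp_rot: [0.004, 0.996, 0.09, 0.006]
ft_force: [-0.2, -0.0, 0.7]
width: 0.0917
```

```bash
 python3 go.py .452 -.165 .030 9.7 30
```

```text
t 3.2 p [ 455.9 -160.9   59. ] yaw 10.3 tilt [ 0.0128 -0.0065 -0.9999] F [-0.2 -0.   0.7] M [-0.03  0.08 -0.01] w 0.0917 rows needed 1
[0.0086, -0.0115, 0.0105, -4.9, 3.1, 29.0]
```

Call:
{"name": "send_rows", "arguments": {
  "series": [
    [0.004,-0.006,0.005,-2,2,10,1],
    [0.004,-0.005,0.005,-2,1,10,1],
    [0,0,0,0,0,0,1]
  ]
}}

```text
t: 3.5
tool_pos: [0.4547, -0.1651, 0.0416]
tcp_rot: [0.002, 0.996, 0.086, 0.002]
ft_force: [0.4, -0.6, 0.1]
width: 0.0918
```

```bash
 python3 go.py .452 -.165 .030 9.7 30
```

```text
t 3.5 p [ 454.7 -165.1   41.6] yaw 9.82 tilt [ 0.005  -0.0036 -1.    ] F [ 0.4 -0.6  0.1] M [-0.07  0.05  0.01] w 0.0918 rows needed 1
[0.0044, -0.0043, 0.002, -2.7, -0.6, 11.6]
```

Call:
{"name": "send_rows", "arguments": {
  "series": [
    [0.004,-0.004,0.002,-2.5,0,9,1],
    [0.001,-0.001,0,0,0,2,1],
    [0,0,0,0,0,0,1]
  ]
}}

```text
t: 3.8
tool_pos: [0.4529, -0.1664, 0.0308]
tcp_rot: [0.0, 0.996, 0.084, 0.0]
ft_force: [-0.2, -0.1, 0.1]
width: 0.0919
```

```bash
 python3 go.py .452 -.165 .030 9.7 30
```

```text
t 3.8 p [ 452.9 -166.4   30.8] yaw 9.66 tilt [ 5.e-04 -3.e-04 -1.e+00] F [-0.2 -0.1  0.1] M [-0.1   0.03 -0.03] w 0.0919 rows needed 1
[0.0004, -0.0004, -0.0006, -0.7, -1.6, 0.8]
```

Call:
{"name": "send_rows", "arguments": {
  "series": [
    [0,0,0,0,0,0,0],
    [0,0,0,0,0,0,0],
    [0,0,0,0,0,0,0],
    [0,0,0,0,0,0,0],
    [0,0,0,0,0,0,0]
  ],
  "newtons": 10
}}

```text
t: 4.3
tool_pos: [0.4534, -0.1668, 0.0314]
tcp_rot: [0.001, 0.996, 0.084, 0.001]
ft_force: [-0.6, -0.8, 0.0]
width: 0.0539
```

Call:
{"name": "send_rows", "arguments": {
  "series": [
    [0,0,0,0,0,0,0],
    [0,0,0,0,0,0,0],
    [0,0,0,0,0,0,0]
  ],
  "newtons": 40
}}

```text
t: 4.6
tool_pos: [0.4535, -0.1668, 0.0316]
tcp_rot: [0.001, 0.996, 0.084, 0.001]
ft_force: [0.6, -0.3, 0.4]
width: 0.0299
```

```bash
 python3 go.py .452 -.165 .130 9.7 30
```

```text
t 4.6 p [ 453.5 -166.8   31.6] yaw 9.66 tilt [ 0.0018 -0.0011 -1.    ] F [ 0.6 -0.3  0.4] M [-0.   -0.   -0.02] w 0.0299 rows needed 4
[0.0003, -0.0004, -0.0002, -0.3, -0.5, -24.6]
[0.0003, -0.0004, -0.0002, -0.3, -0.5, -24.6]
[0.0003, -0.0004, -0.0002, -0.3, -0.5, -24.6]
[0.0003, -0.0004, -0.0002, -0.3, -0.5, -24.6]
```

Call:
{"name": "send_rows", "arguments": {
  "series": [
    [0,0,0,0,0,0,0],
    [0,0,0,0,0,0,0],
    [0,0,0,0,0,0,0]
  ],
  "newtons": 10
}}

```text
t: 4.9
tool_pos: [0.4535, -0.1668, 0.0316]
tcp_rot: [0.001, 0.996, 0.084, 0.001]
ft_force: [-0.6, -0.6, 0.8]
width: 0.0121
```

Call:
{"name": "send_rows", "arguments": {
  "series": [
    [0,0,0,0,0,0,0],
    [0,0,0,0,0,0,0],
    [0,0,0,0,0,0,0]
  ],
  "newtons": 45
}}

```text
t: 5.2
tool_pos: [0.4535, -0.1668, 0.0316]
tcp_rot: [0.001, 0.996, 0.084, 0.001]
ft_force: [1.7, 0.3, -0.1]
width: 0.0116
```

```bash
 python3 go.py .452 -.165 .130 9.7 30
```

```text
t 5.2 p [ 453.5 -166.8   31.6] yaw 9.66 tilt [ 0.0017 -0.001  -1.    ] F [ 1.7  0.3 -0.1] M [-0.03  0.09 -0.02] w 0.0116 rows needed 4
[0.0003, -0.0004, -0.0002, -0.3, -0.5, -24.6]
[0.0003, -0.0004, -0.0002, -0.3, -0.5, -24.6]
[0.0003, -0.0004, -0.0002, -0.3, -0.5, -24.6]
[0.0003, -0.0004, -0.0002, -0.3, -0.5, -24.6]
```

Call:
{"name": "send_rows", "arguments": {
  "series": [
    [0,0,0,0,0,-10,0],
    [0,0,0,0,0,-25,0],
    [0,0,0,0,0,-40,0],
    [0,0,0,0,0,-45,0],
    [0,0,0,0,0,-40,0]
  ]
}}

```text
t: 5.7
tool_pos: [0.4474, -0.1627, 0.1903]
tcp_rot: [-0.006, 0.996, 0.084, -0.007]
ft_force: [0.9, -0.8, -1.4]
width: 0.0116
```

Call:
{"name": "send_rows", "arguments": {
  "series": [
    [0,0,0,0,0,-10,0],
    [0,0,0,0,0,0,0],
    [0,0,0,0,0,0,0]
  ]
}}

```text
t: 6.0
tool_pos: [0.4497, -0.1642, 0.2055]
tcp_rot: [-0.003, 0.996, 0.084, -0.003]
ft_force: [0.7, -1.5, -2.0]
width: 0.0117
```

```bash
 python3 go.py .456 .197 .2 -2.6 45; python3 - <<'E'
from h import *
from rig import grab_frame
for n,(a,b,c,e) in (('scene',(100,245,225,345)),):
    p,d=grab_frame(n); cv2.imwrite(f'pics/lift_{n}.png',cv2.resize(p[a:b,c:e,::-1],None,fx=4,fy=4,interpolation=2))
E
```

```text
t 6.0 p [ 449.7 -164.2  205.5] yaw 9.67 tilt [-0.0062  0.0045 -1.    ] F [ 0.7 -1.5 -2. ] M [-0.05  0.06 -0.02] w 0.0117 rows needed 9
[-0.0005, 0.0007, 0.0238, 7.4, -39.4, 0.8]
[-0.0005, 0.0007, 0.0238, 6.5, -39.6, 0.8]
[-0.0005, 0.0007, 0.0238, 5.5, -39.7, 0.8]
[-0.0005, 0.0007, 0.0238, 4.6, -39.9, 0.7]
[-0.0005, 0.0007, 0.0238, 3.7, -40.0, 0.7]
```

View pics/lift_scene.png

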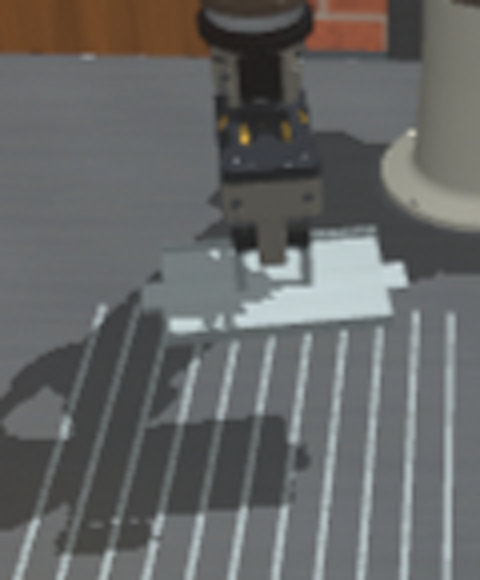

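The plate is lifted and level: its right ear is at crop (398,272) and the handle is centred on the fingers. Moving it over the caddy.

Call:
{"name": "send_rows", "arguments": {
  "series": [
    [0,0,0.024,7,-30,0,0],
    [0,0,0.024,6.5,-40,0,0],
    [0,0,0.024,5.5,-40,0,0],
    [0,0,0.024,4.5,-40,0,0],
    [0,0,0.024,3.5,-40,0,0]
  ]
}}

```text
t: 6.55
tool_pos: [0.4485, 0.0319, 0.1941]
tcp_rot: [-0.006, 1.0, 0.017, -0.013]
ft_force: [0.4, -0.6, -1.8]
width: 0.0117
```

```bash
 python3 go.py .456 .197 .195 -2.6 45
```

```text
t 6.55 p [448.5  31.9 194.1] yaw 1.94 tilt [-0.0265  0.0115 -0.9996] F [ 0.4 -0.6 -1.8] M [-0.1  -0.03 -0.04] w 0.0117 rows needed 4
[-0.0028, 0.0066, 0.0198, 3.3, -41.2, 0.2]
[-0.0028, 0.0066, 0.0198, 2.5, -41.2, 0.1]
[-0.0028, 0.0066, 0.0198, 1.6, -41.3, -0.0]
[-0.0028, 0.0066, 0.0198, 0.8, -41.3, -0.1]
```

Call:
{"name": "send_rows", "arguments": {
  "series": [
    [-0.003,0.006,0.02,3,-40,-5,0],
    [-0.003,0.006,0.02,2.5,-35,-5,0],
    [-0.003,0.006,0.02,1.5,-30,-5,0],
    [-0.003,0.006,0.02,1,-20,0,0],
    [0,0,0,0,0,0,0]
  ]
}}

```text
t: 7.05
tool_pos: [0.447, 0.1662, 0.1972]
tcp_rot: [0.0, 1.0, -0.022, -0.013]
ft_force: [0.7, -0.5, -1.9]
width: 0.0113
```

```bash
 python3 go.py .456 .197 .195 -2.6 45
```

```text
t 7.05 p [447.  166.2 197.2] yaw -2.53 tilt [-0.0251  0.     -0.9997] F [ 0.7 -0.5 -1.9] M [-0.09  0.06 -0.  ] w 0.0113 rows needed 1
[0.0011, 0.0251, 0.0012, 7.7, -31.1, 2.0]
```

Call:
{"name": "send_rows", "arguments": {
  "series": [
    [0,0.01,0,3.5,-14,0,0],
    [0,0.01,0,3.5,-12,0,0],
    [0,0.003,0,1,-4,0,0],
    [0,0,0,0,0,0,0],
    [0,0,0,0,0,0,0]
  ]
}}

```text
t: 7.55
tool_pos: [0.4531, 0.1938, 0.19]
tcp_rot: [0.003, 1.0, -0.022, -0.007]
ft_force: [0.3, -0.1, -2.4]
width: 0.0113
```

```bash
 python3 go.py .456 .197 .195 -2.6 45
```

```text
t 7.55 p [453.1 193.8 190. ] yaw -2.5 tilt [-0.0141 -0.0054 -0.9999] F [ 0.3 -0.1 -2.4] M [-0.1   0.06 -0.05] w 0.0113 rows needed 1
[0.006, 0.0139, 0.0018, 2.7, -3.3, -5.0]
```

Call:
{"name": "send_rows", "arguments": {
  "series": [
    [0.006,0.013,0,2.5,-2,-3,0],
    [0,0,0,0,0,0,0],
    [0,0,0,0,0,0,0]
  ]
}}

```text
t: 7.85
tool_pos: [0.4561, 0.1945, 0.1933]
tcp_rot: [-0.0, 1.0, -0.023, 0.0]
ft_force: [0.3, -0.3, -2.9]
width: 0.0115
```

```bash
 python3 go.py .456 .197 .195 -2.6 45; python3 - <<'E'
from h import *
from rig import grab_frame
for n,(a,b,c,e) in (('scene',(130,250,350,470)),('top',(170,240,215,310))):
    ps=[];ds=[]
    for i in range(4):
        p,d=grab_frame(n); ps.append(p.astype(float)); d=d.copy(); d[d==0]=np.nan; ds.append(d)
    np.save(f'pics/{n}2.npy',np.nan_to_num(np.nanmedian(ds,0)))
    I=np.mean(ps,0)[:,:,::-1].astype(np.uint8); cv2.imwrite(f'pics/{n}2.png',I)
    cv2.imwrite(f'pics/over_{n}.png',cv2.resize(I[a:b,c:e],None,fx=5,fy=5,interpolation=2))
E
```

```text
t 7.85 p [456.1 194.5 193.3] yaw -2.59 tilt [ 3.e-04  0.e+00 -1.e+00] F [ 0.3 -0.3 -2.9] M [-0.04  0.1  -0.03] w 0.0115 rows needed 1
[-0.0, -0.0003, 0.0001, -0.3, -2.5, -1.7]
```

View pics/over_scene.png

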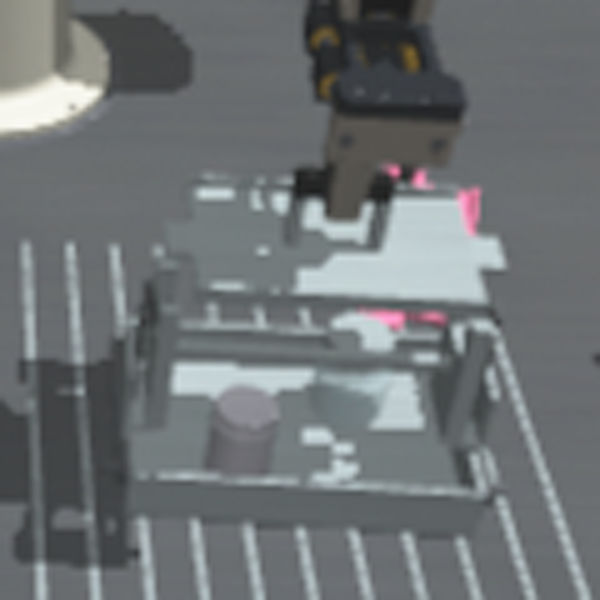

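View pics/over_top.png

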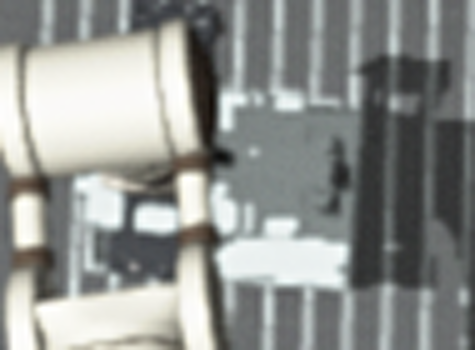

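In the scene crop, the plate hangs above the uprights: the right ear is at crop (490,252) and the jaw tops are at about (170,260) and (480,330). To check camera bias, I'll project known corners onto it.

```bash
cat > ov.py <<'E'
from h import *
def pts(o,yaw,L):
    c,s=np.cos(np.radians(yaw)),np.sin(np.radians(yaw)); R=np.array([[c,-s,0],[s,c,0],[0,0,1]])
    return [np.array(o)+R@np.array(l)/1000 for l in L]
plateL=[(15,97,5),(-15,97,5),(15,81,5),(15,-97,5),(-15,-97,5),(55,81,11),(55,-81,11),(55,81,0),(55,-81,0),(-55,81,11),(-55,-81,11)]
jawL=[(sx*a,sy*b,132) for sy in(1,-1) for sx in(1,-1) for a in(16.25,28.25) for b in(84,96)]
trayL=[(75,106,35),(75,-106,35),(-75,106,35),(-75,-106,35)]
def draw(im,n,box,groups,fx,out):
    a,b,c,e=box; I=cv2.resize(im[a:b,c:e],None,fx=fx,fy=fx,interpolation=2)
    for P,col in groups:
        for p in P:
            u,v=proj(n,p); x,y=int((u-c+.5)*fx),int((v-a+.5)*fx); cv2.circle(I,(x,y),2,col,-1)
    cv2.imwrite(out,I)
E
python3 - <<'E'
from ov import *
I=cv2.imread('pics/scene2.png')
pl=pts((.4561,.1945,.1933-.0302),-2.6,plateL)
zc=.002
fr=pts((.456,.196,zc),-2.6,jawL); tr=pts((.4464,.195,zc),-2.6,trayL)
draw(I,'scene',(145,235,365,465),[(pl,(0,0,255)),(fr,(0,255,0)),(tr,(255,0,0))],8,'pics/ov1.png')
J=cv2.imread('pics/top1.png'); draw(J,'top',(180,235,220,300),[(fr,(0,200,0)),(tr,(255,0,0))],9,'pics/ov1t.png')
E
```

```text
(no output)
```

View pics/ov1.png

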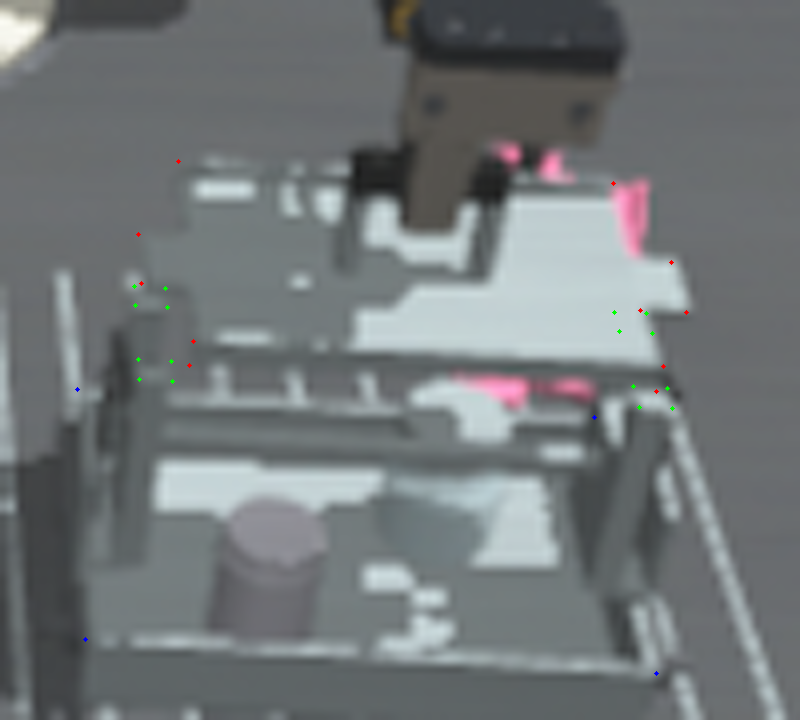

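View pics/ov1t.png

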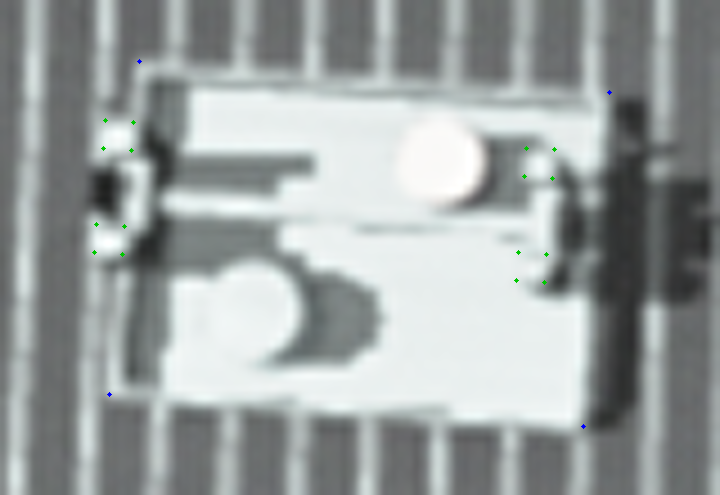

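```bash
python3 - <<'E'
from ov import *
I=cv2.imread('pics/scene1.png'); fr=pts((.456,.196,.002),-2.6,jawL); tr=pts((.4464,.195,.002),-2.6,trayL)
draw(I,'scene',(172,240,368,455),[(fr,(0,0,255)),(tr,(255,0,0))],9,'pics/ov2.png')
E
```

```text
(no output)
```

View pics/ov2.png

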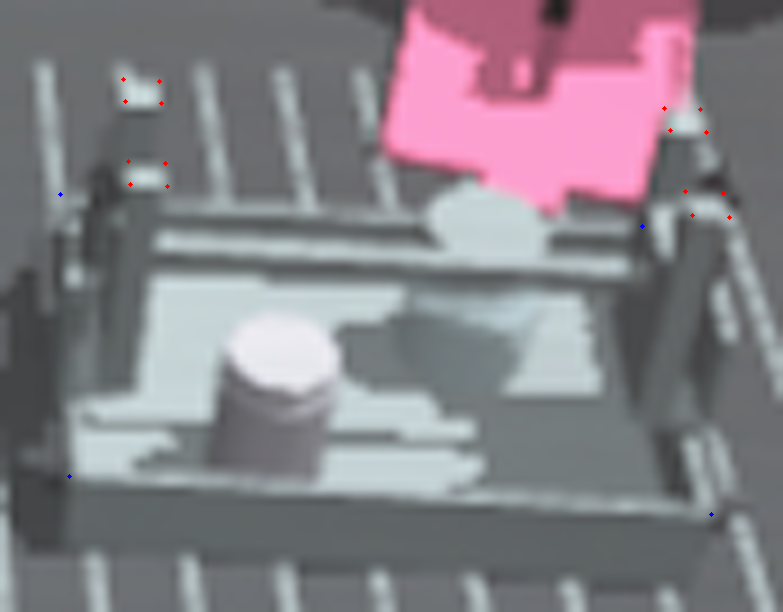

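Plate corners match the projection to about 1.5 mm, with the plate sitting about +2 mm in y relative to the TCP. The jaws fit a frame centre of (0.457, 0.196) and yaw -2.6°. Descending to just above the jaws, then feeling.

Call:
{"name": "send_rows", "arguments": {
  "series": [
    [0,0,0,0.8,0,10,0],
    [0,0,0,0,0,9,0],
    [0,0,0,0,0,0,0],
    [0,0,0,0,0,0,0]
  ]
}}

```text
t: 8.65
tool_pos: [0.4563, 0.1947, 0.1716]
tcp_rot: [0.0, 1.0, -0.022, -0.001]
ft_force: [-0.7, -0.2, -1.3]
width: 0.012
```

```bash
 python3 go.py .457 .1945 .167 -2.6 45
```

```text
t 8.65 p [456.3 194.7 171.6] yaw -2.55 tilt [-1.7e-03 -2.0e-04 -1.0e+00] F [-0.7 -0.2 -1.3] M [-0.07  0.05 -0.04] w 0.012 rows needed 1
[0.0003, 0.0017, 0.0008, 0.7, 0.2, 4.6]
```

Call:
{"name": "send_rows", "arguments": {
  "series": [
    [0,0.002,0.001,0.7,0,3,0],
    [0,0,0,0,0,0,0]
  ]
}}

```text
t: 8.85
tool_pos: [0.457, 0.1947, 0.1682]
tcp_rot: [0.0, 1.0, -0.023, 0.0]
ft_force: [-0.1, 0.4, -1.7]
width: 0.0114
```

```bash
 python3 go.py .457 .1945 .164 -2.6 45; python3 - <<'E'
from h import *
from rig import grab_frame
I=np.mean([grab_frame('scene')[0].astype(float) for i in range(4)],0)[:,:,::-1].astype(np.uint8)
cv2.imwrite('pics/near1.png',cv2.resize(I[150:225,370:460],None,fx=8.8,fy=7.9,interpolation=2))
E
```

```text
t 8.85 p [457.  194.7 168.2] yaw -2.62 tilt [ 1.e-04 -4.e-04 -1.e+00] F [-0.1  0.4 -1.7] M [-0.12  0.02  0.02] w 0.0114 rows needed 1
[0.0004, -0.0002, -0.0003, 0.0, 0.2, 4.2]
```

View pics/near1.png

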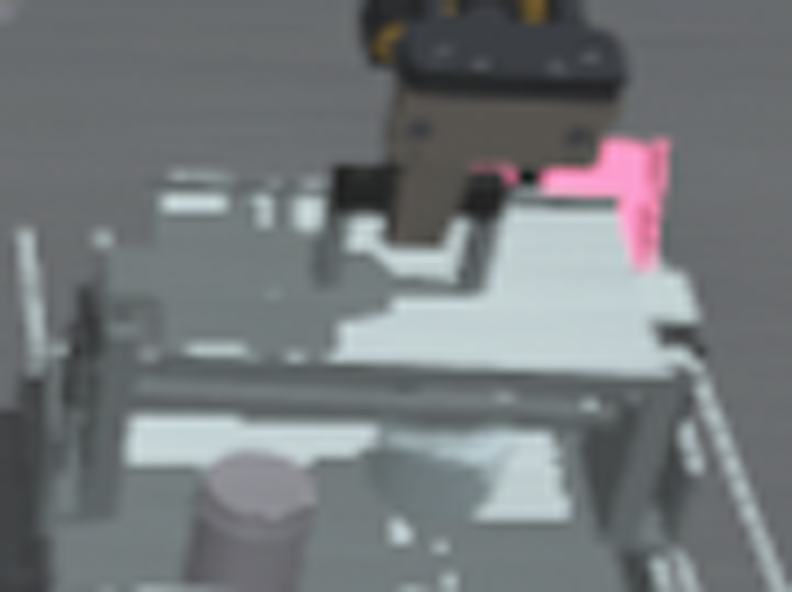

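The ears sit over the slots; the right ear at crop (685,290) is between the jaws. Descending in small steps and watching the force.

Call:
{"name": "send_rows", "arguments": {
  "series": [
    [0,0,0,0,0,2,0],
    [0,0,0,0,0,1.5,0],
    [0,0,0,0,0,0,0]
  ]
}}

```text
t: 9.35
tool_pos: [0.4577, 0.1948, 0.1655]
tcp_rot: [-0.0, 1.0, -0.023, 0.001]
ft_force: [0.5, 0.6, -1.7]
width: 0.0117
```

Call:
{"name": "send_rows", "arguments": {
  "series": [
    [0,0,0,0,0,2,0],
    [0,0,0,0,0,0,0]
  ]
}}

```text
t: 9.55
tool_pos: [0.4577, 0.1948, 0.1633]
tcp_rot: [-0.0, 1.0, -0.023, 0.001]
ft_force: [0.2, 1.1, -2.5]
width: 0.0114
```

```bash
 python3 go.py .457 .1945 .160 -2.6 45
```

```text
t 9.55 p [457.7 194.8 163.3] yaw -2.61 tilt [ 0.0022 -0.     -1.    ] F [ 0.2  1.1 -2.5] M [-0.07  0.11 -0.04] w 0.0114 rows needed 1
[-0.0001, -0.0022, -0.0002, -0.7, 0.4, 3.3]
```

Call:
{"name": "send_rows", "arguments": {
  "series": [
    [0,-0.002,0,-0.5,0,2,0],
    [0,0,0,0,0,0,0]
  ]
}}

```text
t: 9.75
tool_pos: [0.4571, 0.1949, 0.1611]
tcp_rot: [-0.0, 1.0, -0.023, -0.0]
ft_force: [-0.1, -0.3, -2.2]
width: 0.0116
```

```bash
 python3 go.py .457 .1945 .160 -2.6 45
```

```text
t 9.75 p [457.1 194.9 161.1] yaw -2.61 tilt [-1.e-04  0.e+00 -1.e+00] F [-0.1 -0.3 -2.2] M [-0.09  0.07 -0.03] w 0.0116 rows needed 1
[-0.0, 0.0001, -0.0002, -0.1, 0.4, 1.1]
```

Call:
{"name": "send_rows", "arguments": {
  "series": [
    [0,0,0,0,0,2,0],
    [0,0,0,0,0,0,0]
  ]
}}

```text
t: 9.95
tool_pos: [0.4571, 0.1948, 0.1589]
tcp_rot: [-0.0, 1.0, -0.023, -0.0]
ft_force: [-0.1, -0.1, -2.1]
width: 0.0113
```

Call:
{"name": "send_rows", "arguments": {
  "series": [
    [0,0,0,0,0,1.5,0],
    [0,0,0,0,0,0,0]
  ]
}}

```text
t: 10.15
tool_pos: [0.4571, 0.1948, 0.1572]
tcp_rot: [-0.0, 1.0, -0.023, -0.0]
ft_force: [0.0, 0.9, -2.2]
width: 0.0119
```

```bash
 python3 go.py .457 .1945 .155 -2.6 45
```

```text
t 10.15 p [457.1 194.8 157.2] yaw -2.61 tilt [-2.e-04  0.e+00 -1.e+00] F [ 0.   0.9 -2.2] M [-0.07  0.1  -0.05] w 0.0119 rows needed 1
[-0.0, 0.0002, -0.0002, -0.1, 0.3, 2.2]
```

No contact, with the underside now about 6 mm below the jaw tops, so the ears appear to be in. Continuing.

Call:
{"name": "send_rows", "arguments": {
  "series": [
    [0,0,0,0,0,2,0],
    [0,0,0,0,0,0,0]
  ]
}}

```text
t: 10.35
tool_pos: [0.4571, 0.1949, 0.1551]
tcp_rot: [-0.0, 1.0, -0.023, -0.0]
ft_force: [-0.8, -0.1, -2.8]
width: 0.0114
```

Call:
{"name": "send_rows", "arguments": {
  "series": [
    [0,0,0,0,0,2,0],
    [0,0,0,0,0,0,0]
  ]
}}

```text
t: 10.55
tool_pos: [0.4571, 0.1948, 0.1529]
tcp_rot: [-0.0, 1.0, -0.023, -0.0]
ft_force: [-0.6, 0.0, -2.8]
width: 0.0116
```

Call:
{"name": "send_rows", "arguments": {
  "series": [
    [0,0,0,0,0,2,0],
    [0,0,0,0,0,0,0]
  ]
}}

```text
t: 10.75
tool_pos: [0.4571, 0.1948, 0.1507]
tcp_rot: [-0.0, 1.0, -0.023, -0.0]
ft_force: [-0.1, 0.2, -2.1]
width: 0.0117
```

```bash
 python3 go.py .457 .1945 .150 -2.6 45
```

```text
t 10.75 p [457.1 194.8 150.7] yaw -2.62 tilt [-2.e-04  1.e-04 -1.e+00] F [-0.1  0.2 -2.1] M [-0.03  0.06 -0.  ] w 0.0117 rows needed 1
[-0.0001, 0.0002, -0.0003, -0.1, 0.3, 0.7]
```

Call:
{"name": "send_rows", "arguments": {
  "series": [
    [0,0,0,0,0,2,0],
    [0,0,0,0,0,0,0]
  ]
}}

```text
t: 10.95
tool_pos: [0.4575, 0.1945, 0.149]
tcp_rot: [0.0, 1.0, -0.023, 0.0]
ft_force: [0.2, -0.5, -1.7]
width: 0.0114
```

Call:
{"name": "send_rows", "arguments": {
  "series": [
    [0,0,0,0,0,2,0],
    [0,0,0,0,0,0,0]
  ]
}}

```text
t: 11.15
tool_pos: [0.458, 0.1945, 0.1475]
tcp_rot: [0.0, 1.0, -0.023, 0.001]
ft_force: [-0.2, -0.3, -2.0]
width: 0.0113
```

```bash
 python3 go.py .457 .1945 .145 -2.6 45; python3 - <<'E'
from h import *
from rig import grab_frame
I=np.mean([grab_frame('scene')[0].astype(float) for i in range(3)],0)[:,:,::-1].astype(np.uint8)
cv2.imwrite('pics/in1.png',cv2.resize(I[150:225,370:460],None,fx=8.8,fy=7.9,interpolation=2))
E
```

```text
t 11.15 p [458.  194.5 147.5] yaw -2.61 tilt [ 1.7e-03 -6.0e-04 -1.0e+00] F [-0.2 -0.3 -2. ] M [-0.16  0.13  0.07] w 0.0113 rows needed 1
[0.0006, -0.0017, -0.0002, -1.0, 0.0, 2.5]
```

View pics/in1.png

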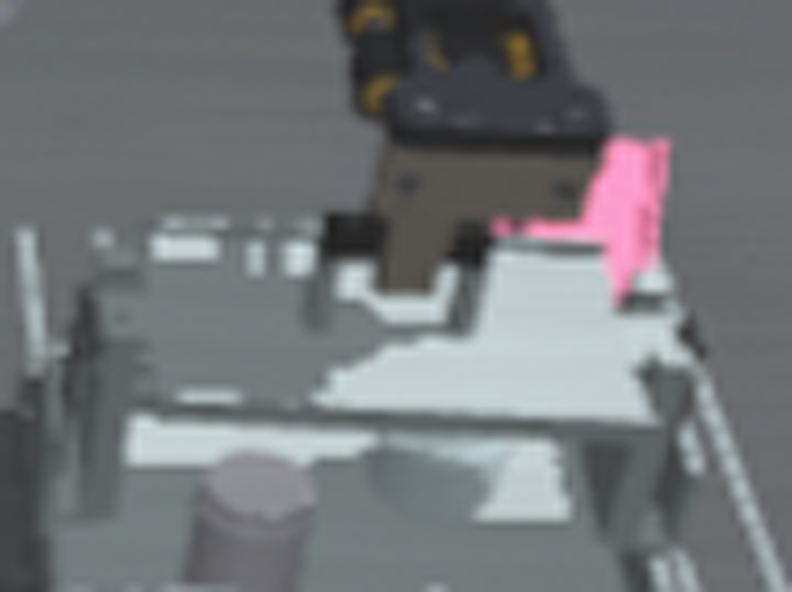

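The right ear lies between the jaws at crop (655,330), below the jaw tops, with no lateral force. Now pressing on past the clips.

Call:
{"name": "send_rows", "arguments": {
  "series": [
    [0,-0.002,0,-0.8,0,2,0],
    [0,0,0,0,0,0,0]
  ]
}}

```text
t: 11.5
tool_pos: [0.458, 0.1947, 0.1464]
tcp_rot: [0.0, 1.0, -0.023, 0.001]
ft_force: [0.6, -1.1, -1.8]
width: 0.0116
```

Call:
{"name": "send_rows", "arguments": {
  "series": [
    [0,0,0,0,0,2,0],
    [0,0,0,0,0,0,0]
  ]
}}

```text
t: 11.7
tool_pos: [0.4582, 0.1947, 0.1453]
tcp_rot: [0.0, 1.0, -0.023, 0.001]
ft_force: [-0.3, -0.3, -1.6]
width: 0.0114
```

```bash
 python3 go.py .457 .1945 .14 -2.6 45
```

```text
t 11.7 p [458.2 194.7 145.3] yaw -2.61 tilt [ 2.3e-03 -2.0e-04 -1.0e+00] F [-0.3 -0.3 -1.6] M [-0.27  0.18 -0.02] w 0.0114 rows needed 1
[0.0001, -0.0023, -0.0002, -1.2, 0.3, 5.3]
```

Call:
{"name": "send_rows", "arguments": {
  "series": [
    [0,-0.002,0,-1,0,3,0],
    [0,0,0,0,0,0,0]
  ]
}}

```text
t: 11.9
tool_pos: [0.4582, 0.1948, 0.1434]
tcp_rot: [0.0, 1.0, -0.023, 0.001]
ft_force: [-0.6, -1.8, -3.2]
width: 0.0116
```

```bash
 python3 go.py .457 .1945 .14 -2.6 45
```

```text
t 11.9 p [458.2 194.8 143.4] yaw -2.62 tilt [ 2.7e-03 -1.0e-04 -1.0e+00] F [-0.6 -1.8 -3.2] M [-0.34  0.12 -0.05] w 0.0116 rows needed 1
[-0.0, -0.0027, -0.0004, -1.2, 0.3, 3.4]
```

Call:
{"name": "send_rows", "arguments": {
  "series": [
    [0,-0.002,0,-1,0,3,0],
    [0,0,0,0,0,0,0]
  ]
}}

```text
t: 12.1
tool_pos: [0.4578, 0.1946, 0.14]
tcp_rot: [0.0, 1.0, -0.023, 0.001]
ft_force: [1.9, -1.2, -6.0]
width: 0.0117
```

```bash
 python3 go.py .457 .1945 .14 -2.6 45
```

```text
t 12.1 p [457.8 194.6 140. ] yaw -2.63 tilt [ 2.3e-03 -3.0e-04 -1.0e+00] F [ 1.9 -1.2 -6. ] M [-0.35 -0.19  0.01] w 0.0117 rows needed 1
[0.0001, -0.0023, -0.0006, -0.8, 0.1, 0.0]
```

Call:
{"name": "send_rows", "arguments": {
  "series": [
    [0,0,0,0,0,0,0]
  ]
}}

```text
t: 12.2
tool_pos: [0.4579, 0.1946, 0.1398]
tcp_rot: [0.0, 1.0, -0.023, 0.001]
ft_force: [0.2, -0.8, 2.9]
width: 0.0117
```

```bash
 python3 go.py .457 .1945 .14 -2.6 45
```

```text
t 12.2 p [457.9 194.6 139.8] yaw -2.63 tilt [ 2.4e-03 -2.0e-04 -1.0e+00] F [ 0.2 -0.8  2.9] M [-0.25  0.01  0.01] w 0.0117 rows needed 1
[0.0001, -0.0024, -0.0006, -0.9, 0.1, -0.2]
```

About 5.5 N of upward force, so the clips are engaging. Pressing on.

Call:
{"name": "send_rows", "arguments": {
  "series": [
    [0,-0.002,0,-0.7,0,2.5,0],
    [0,0,0,0,0,0,0]
  ]
}}

```text
t: 12.4
tool_pos: [0.4577, 0.1947, 0.1376]
tcp_rot: [-0.0, 1.0, -0.023, 0.001]
ft_force: [1.6, -1.5, -3.2]
width: 0.0122
```

Call:
{"name": "send_rows", "arguments": {
  "series": [
    [0,0,0,0,0,2.5,0],
    [0,0,0,0,0,0,0]
  ]
}}

```text
t: 12.6
tool_pos: [0.4577, 0.1946, 0.1349]
tcp_rot: [0.0, 1.0, -0.023, 0.001]
ft_force: [1.3, -2.0, -2.5]
width: 0.0118
```

```bash
 python3 go.py .457 .1945 .132 -2.6 45
```

```text
t 12.6 p [457.7 194.6 134.9] yaw -2.63 tilt [ 1.5e-03 -1.0e-04 -1.0e+00] F [ 1.3 -2.  -2.5] M [-0.32 -0.25  0.01] w 0.0118 rows needed 1
[0.0, -0.0015, -0.0005, -0.7, 0.1, 2.9]
```

Call:
{"name": "send_rows", "arguments": {
  "series": [
    [0,-0.001,0,-0.5,0,2,0],
    [0,0,0,0,0,0,0]
  ]
}}

```text
t: 12.8
tool_pos: [0.4562, 0.1945, 0.1315]
tcp_rot: [0.0, 1.0, -0.023, -0.001]
ft_force: [0.5, -0.3, -0.9]
width: 0.0115
```

Call:
{"name": "send_rows", "arguments": {
  "series": [
    [0,0,0,0,0,2,0],
    [0,0,0,0,0,0,0]
  ]
}}

```text
t: 13.0
tool_pos: [0.4564, 0.1948, 0.1319]
tcp_rot: [0.0, 1.0, -0.023, -0.001]
ft_force: [0.4, -0.2, -2.1]
width: 0.011
```

```bash
 python3 go.py .457 .1945 .132 -2.6 45
```

```text
t 13.0 p [456.4 194.8 131.9] yaw -2.61 tilt [-1.9e-03 -2.0e-04 -1.0e+00] F [ 0.4 -0.2 -2.1] M [-0.16  0.02 -0.02] w 0.011 rows needed 1
[0.0003, 0.0019, -0.0002, 0.6, 0.2, -0.1]
```

It snapped down to 0.1315 and no longer goes lower. That is the expected ledge height, so I'll press firmly to confirm.

Call:
{"name": "send_rows", "arguments": {
  "series": [
    [0,0.001,0,0.3,0,3,0],
    [0,0,0,0,0,3,0]
  ]
}}

```text
t: 13.2
tool_pos: [0.4571, 0.1949, 0.1315]
tcp_rot: [0.001, 1.0, -0.022, -0.001]
ft_force: [-11.5, -4.7, 26.3]
width: 0.0115
```

```bash
 python3 go.py .457 .1945 .132 -2.6 45
```

```text
t 13.2 p [457.1 194.9 131.5] yaw -2.56 tilt [-0.0013 -0.0011 -1.    ] F [-11.5  -4.7  26.3] M [-0.87  2.26 -0.01] w 0.0115 rows needed 1
[0.0011, 0.0012, 0.0007, -0.1, 0.4, -0.5]
```

A hard stop at 29 N with no further travel: seated. Now relaxing, looking, then releasing.

Call:
{"name": "send_rows", "arguments": {
  "series": [
    [0,0,0,0,0,-0.7,0],
    [0,0,0,0,0,0,0]
  ]
}}

```text
t: 13.4
tool_pos: [0.4566, 0.195, 0.1319]
tcp_rot: [0.001, 1.0, -0.022, -0.001]
ft_force: [-0.2, -0.6, -3.0]
width: 0.0117
```

```bash
 python3 go.py .457 .1945 .132 -2.6 45; python3 - <<'E'
from h import *
from rig import grab_frame
I=np.mean([grab_frame('scene')[0].astype(float) for i in range(3)],0)[:,:,::-1].astype(np.uint8)
cv2.imwrite('pics/in2.png',cv2.resize(I[150:240,370:460],None,fx=8,fy=6.6,interpolation=2))
E
```

```text
t 13.4 p [456.6 195.  131.9] yaw -2.54 tilt [-0.0022 -0.0012 -1.    ] F [-0.2 -0.6 -3. ] M [-0.22  0.05 -0.07] w 0.0117 rows needed 1
[0.0013, 0.0021, 0.001, 0.5, 0.4, -0.1]
```

View pics/in2.png

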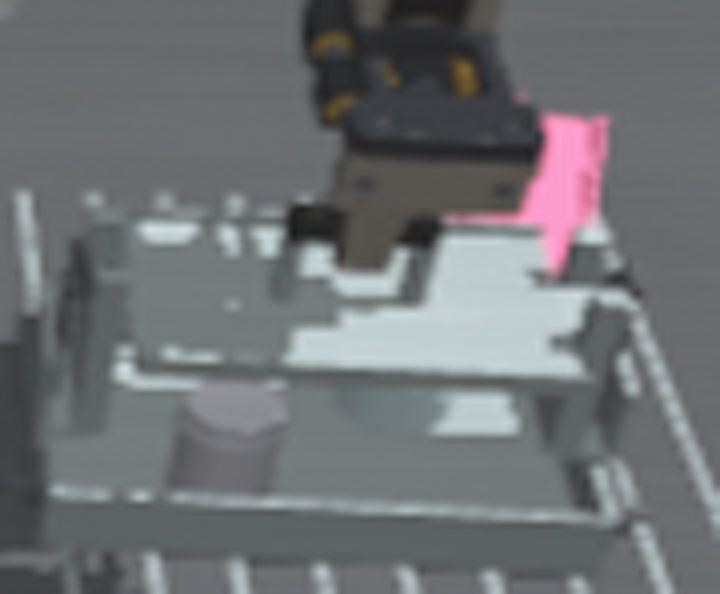

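The plate lies low between the uprights and looks flat. Releasing and lifting away.

Call:
{"name": "send_rows", "arguments": {
  "series": [
    [0,0,0,0,0,0,0.5],
    [0,0,0,0,0,0,0.5],
    [0,0,0,0,0,0,0.5],
    [0,0,0,0,0,0,0.5],
    [0,0,0,0,0,0,0.5]
  ]
}}

```text
t: 14.05
tool_pos: [0.4569, 0.1956, 0.1319]
tcp_rot: [-0.0, 1.0, -0.022, -0.001]
ft_force: [-0.4, 0.5, -0.1]
width: 0.0457
```

Call:
{"name": "send_rows", "arguments": {
  "series": [
    [0,0,0,0,0,-5,0.5],
    [0,0,0,0,0,-15,0.5],
    [0,0,0,0,0,-30,0.5],
    [0,0,0,0,0,-40,0.5],
    [0,0,0,0,0,-40,0.5]
  ]
}}

```text
t: 14.55
tool_pos: [0.4531, 0.1948, 0.2607]
tcp_rot: [0.001, 1.0, -0.022, -0.008]
ft_force: [0.1, 0.7, 0.9]
width: 0.0458
```

Call:
{"name": "send_rows", "arguments": {
  "series": [
    [0,0,0,-45,0,-10,0.5],
    [0,0,0,-45,30,0,0.5],
    [0,0,0,-20,48,0,0.5],
    [0,0,0,0,48,0,0.5],
    [0,0,0,0,48,0,0.5]
  ]
}}

```text
t: 15.05
tool_pos: [0.3378, 0.0281, 0.2822]
tcp_rot: [-0.0, 1.0, -0.016, 0.002]
ft_force: [1.7, -1.4, 0.4]
width: 0.0458
```

```bash
 python3 go.py .35 -.15 .28 -2.6 45
```

```text
t 15.05 p [337.8  28.1 282.2] yaw -1.82 tilt [ 4.8e-03  3.0e-04 -1.0e+00] F [ 1.7 -1.4  0.4] M [-0.11  0.07 -0.  ] w 0.0458 rows needed 4
[-0.0001, -0.0012, 0.0034, 4.5, 44.4, 0.6]
[-0.0001, -0.0012, 0.0034, 4.6, 44.4, 0.6]
[-0.0001, -0.0012, 0.0034, 4.8, 44.4, 0.6]
[-0.0001, -0.0012, 0.0034, 4.9, 44.4, 0.6]
```

Call:
{"name": "send_rows", "arguments": {
  "series": [
    [0,0,0,0,45,0,0.5],
    [0,0,0,0,45,0,0.5],
    [0,0,0,0,45,0,0.5],
    [0,0,0,0,30,0,0.5],
    [0,0,0,0,0,0,0.5]
  ]
}}

```text
t: 15.55
tool_pos: [0.33, -0.1474, 0.2857]
tcp_rot: [0.003, 1.0, -0.019, 0.006]
ft_force: [-0.5, 0.1, -0.2]
width: 0.0459
```

```bash
python3 - <<'E'
from ov import *
from rig import grab_frame
pl=pts((.457,.1965,.102),-2.6,plateL)
for n,box,fx in(('scene',(160,240,365,455),8),('top',(175,235,215,305),8)):
    ps=[];ds=[]
    for i in range(5):
        p,d=grab_frame(n); ps.append(p.astype(float)); d=d.copy(); d[d==0]=np.nan; ds.append(d)
    I=np.mean(ps,0)[:,:,::-1].astype(np.uint8); D=np.nan_to_num(np.nanmedian(ds,0)); W=cloud(n,D); cv2.imwrite(f'pics/{n}9.png',I)
    draw(I,n,box,[(pl,(0,0,255))],fx,f'pics/fin_{n}.png')
    c,s=np.cos(np.radians(-2.6)),np.sin(np.radians(-2.6)); X=W-np.array([.457,.1965,0]); L=np.stack([c*X[...,0]+s*X[...,1],-s*X[...,0]+c*X[...,1],X[...,2]],-1)
    m=(abs(L[...,0])<45)&(abs(L[...,1])<.075)&(abs(L[...,0])<.045)&(abs(L[...,0])>.014)&(L[...,2]>.09)&(L[...,2]<.12)
    Q=L[m]; A=np.c_[Q[:,:2],np.ones(len(Q))]; f=np.linalg.lstsq(A,Q[:,2],rcond=None)[0]; print(n,len(Q),'sheet top plane slopes',f[:2].round(4),'z',f[2].round(4),'resid',np.std(A@f-Q[:,2]).round(4))
E
```

```text
scene 583 sheet top plane slopes [-0.0003  0.0013] z 0.1066 resid 0.0007
top 611 sheet top plane slopes [ 0.0044 -0.0008] z 0.1052 resid 0.0024
```

View pics/fin_scene.png

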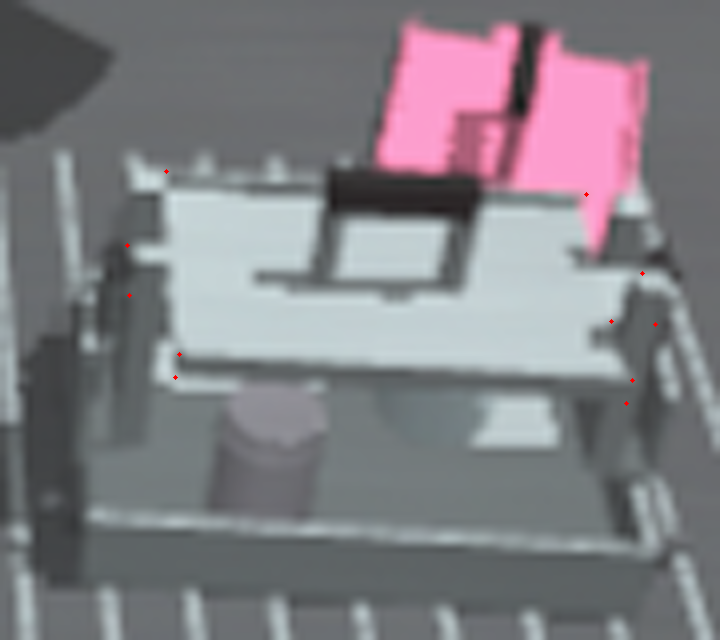

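View pics/fin_top.png

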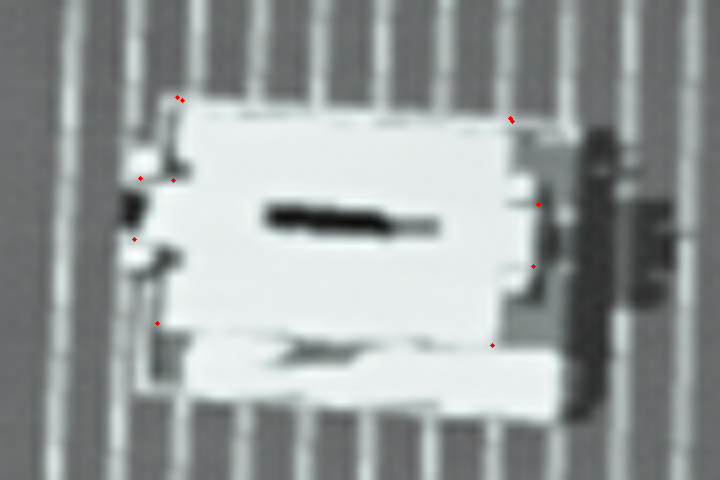

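View pics/scene9.png

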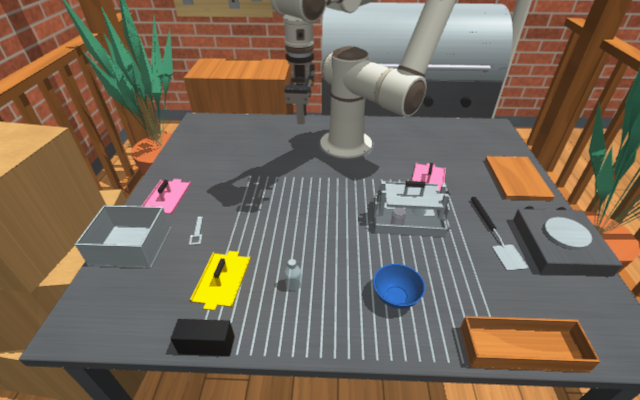

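The plate is flat: slopes of 0.004 rad or less, sheet top at 0.105–0.107 m against the expected 0.105 m plus the rack height. Its corners match the projected points, the bystanders are where they were, and the gripper is well clear.

```bash
python3 -c "
from rig import r
print(r.sign_off())"
```

```text
the job is handed in; nothing more can be done
None
```

The plate is seated in the caddy and released, and the job is handed in at about 16 s. No verdict was reported.

**What I did:** I picked the grey plate up by its handle and lowered it into the slots. From the images I put the frame shift at about +10 mm in x. The ears went in without any measurable contact with the uprights, and the plate snapped past the clips. A final press met a hard stop, with the wrist force peaking at about 29 N vertically and 11 N sideways, below the 60 N limit. Then I let go and moved clear.

**Last checks:**
- **Flatness:** the sheet's slopes are at most about 0.004 rad, below the 0.02 rad limit.
- **Height:** the sheet's top is at 0.1052 m (top camera) and 0.1066 m (scene camera), where 0.105 m plus the rack height (about 2 mm) was expected. The two views differ by 1.4 mm, within calibration.
- **Position:** the plate's corners match the expected home pose to about 2 mm, and the bystanders look unmoved in the scene view.

**Where measurements disagreed:** the two cameras differed by about 4 mm on the frame's x position at first. A few wrist-force readings while pressing past the clips jumped between rows, so I judged seating by the hard stop and the height as well.

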